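# Click the scratch awl's point in and put it away

## Task

The retractable scratch awl has slid under the low shelf with only its button end sticking out, and nobody knows whether its point was left out or in; the feel of its click button tells. Draw it out, make sure the point is clicked in, and lay it flat on the bottom of its own empty slot in the wooden tool tray, either way round. Leave the other loose things where they are.

Things in the scene. Friction and masses are not known exactly. Their poses are not given: they have to be found in the camera images.
- awl: retractable scratch awl, dark steel, about 0.15 kg. Square barrel 110 mm long, 16 mm wide and high; origin at the centre of the barrel's underside, +x along the awl to its point, z up. At the start it lies on the bench under the shelf, point to the back; only the button and the last 21 to 29 mm of the barrel stick out of the shelf's front edge, on the robot's side.
- awl_rear (a point): on the awl's axis, middle of the barrel's flat rear end (x = -55 mm, 8 mm above the underside); does not move with the button. From it the round steel click button, 10 mm diameter, stands out backwards: 14 mm when free (point in), about 7.5 mm when locked (point about 4.5 mm out). Works like a ball pen: each full push changes the state, and the button shows it when let go.
- awl_nose (a point): on the awl's axis, tip of the tapering steel nose (22 mm long, x = +77 mm) from which the point, 2.6 mm diameter, comes out. To change state, push the button along the barrel to its hard stop (or the last 1 mm before it): 11.5 mm from free, about 5 mm from locked. It takes 2.5 N at first, 4 to 5 N at the end; less travel changes nothing. E.g. hold the barrel, button against a fixed upright face.
- shelf: low plywood shelf fixed on the bench, 200 mm deep (x) and 520 mm wide (y), origin under its centre on the bench; front edge (facing the robot) at x = -100 mm; the board's underside is 32 mm and its top 44 mm above the bench; open at the front, closed by cleats at both ends and at the back.
- clamp: steel corner clamp bolted to the bench, base 140 x 140 mm, origin under its centre on the bench; two steel fences 45 mm high stand along its -y and +x edges, a screw with a knurled spin handle runs out to the -x +y side. Solid: it does not give.
- clamp_face (a point): middle of the flat upright outer face (140 mm long in the clamp's x, 45 mm high) of the clamp's -y fence, 22 mm above the bench; the face looks along the clamp's -y and bears a push of 20 N.
- tray: wooden tool tray fixed on the bench, 210 x 160 x 30 mm, origin under its centre on the bench. Two slots run along its x, floors 8 mm above the bench, 22 mm deep: the awl's, empty, centred at y = +28 mm, 26 mm wide, 172 mm long, crossed at its middle by a finger scoop of equal depth (68 mm along x, y = -16 to +72 mm); and a 34 mm wide one at y = -55 mm with the point driver in it.
- tray_slot (a point): middle of the floor of the awl's slot, 8 mm above the bench; the slot runs along the tray's x.
- driver: push-point driver, beech handle 29 mm thick and chrome shaft, 173 mm long, lying in the tray's other slot; leave it there. Origin at its underside.
- offcut_a: walnut moulding offcut 90 x 45 x 22 mm lying half under the shelf; origin at the centre of its underside, x along it. Leave it.
- offcut_b: walnut moulding offcut 120 x 45 x 22 mm lying on the shelf. Leave it.
- offcut_c: walnut moulding offcut 100 x 45 x 22 mm lying in the corner clamp. Leave it.
- offcut_d: walnut moulding offcut 120 x 45 x 22 mm lying on the shelf. Leave it.
- tape: tape measure in a blue plastic case, 62 x 30 x 58 mm, standing on the shelf. Leave it.
- ring: squat brass hanging ring, 48 mm across and 9 mm high, lying flat on the bench in front of the shelf. Leave it.

How it is judged:
On the way:
1. the awl is drawn out: the middle of its barrel is at least 20 mm in front of the shelf's front edge (x of awl in the frame of shelf below -0.12 m), for 0.2 s.
At the end, for the whole second after the job is handed in: The awl lies at rest, let go, on the floor of its slot in the tray (underside within 5 mm of the floor, within 7 degrees of the slot, 8 mm of its centre line, 30 mm of its middle; either way round), its button within 2.5 mm of fully out, so its point is in (z of awl in the frame of tray between 0.004 and 0.013 m and y of awl in the frame of tray between 0.02 and 0.036 m and x of awl in the frame of tray between -0.03 and 0.03 m and angle between the x axis of awl and the x axis of tray, either way round below 0.12 rad and x of awl_plunger_c1 in the frame of awl below 0.0715 m and linear speed of awl below 0.02 m/s); the robot touches nothing.
It fails at once if one of the other loose things (driver, offcuts, tape measure, ring) is shifted by more than 30 mm (distance of any of driver, offcut_a, offcut_b, offcut_c, offcut_d, tape, ring from where it was at the start of the episode above 0.03 m).
It also fails if it takes over 67 s, if anything falls off the work surface, if the arm or the gripper's body presses on something with over 40 N, if the wrist force passes 120 N, or if a joint passes its speed limit or range.

## Robot

A 6-joint arm with a two-finger parallel gripper is mounted at the origin on the work surface. World frame = base frame: x ahead of the robot, y to its left, z up, the work surface at z = 0. Lengths are in m, angles in rad, forces in N, time in s.
With the tool pointing down it reaches from about 0.425 to 0.95 m from the base axis. Payload 3.5 kg.
Tool frame: the origin (TCP) lies midway between the tips of the shut fingers; the grasp point (between the pads) lies 19 mm behind it; y points along the fingers, x is the direction in which the jaws open and shut, and the axes are right-handed (so a half turn about y gives the same grasp; the last joint's range is limited). The gripper opens to 85 mm and grips with 20 to 120 N. Pads are 22 mm wide; open, the fingers measure 114 mm over their backs; the gripper's body (76 mm by 85 mm) begins 54 mm behind the grasp point. The pads swing forward as they close: fully open they stand 13 mm farther back than shut.
Start: joints at [0.998, 0.286, 1.577, -0, 1.279, -0.15], TCP at [0.277, 0.616, 0.231] pointing down, gripper open.
Joint ranges: [-2.77, 2.77], [-0.9, 2.22], [0.21, 2.48], [-1.53, 4.67], [0.24, 2.81], [-2.84, 2.84]. Speed limits (rad/s): [2.79, 2.79, 3.14, 3.14, 3.14, 3.14].

## Interface

Orientations are given as a rotation vector (axis times angle).
In Python, from cell import sense, read_camera, camera_params, sign_off gives the robot as it stands. The module is installed in compiled form; this text tells all that it offers.
- The arm moves only by the tool drive_tool, never from a script. Its argument "steps" is a list of rows, each an object of numbers: "dx", "dy", "dz": the shift along the tool's x, y, z scaled (see below); "ax", "ay", "az": the turn, a rotation vector about the tool's x, y, z scaled (see below). A call has 1 to 20 rows; each row shifts and turns the commanded pose from where the row before left it, along the tool's axes as they then stand; what a row does not reach is not made up. The controller multiplies each number of a shift by 0.15 m and each number of a turn by 180 degrees. A row lasts 1/12 s, in which the tool goes at most 41.7 mm and 7.16 degrees, less where a joint would pass 70% of its speed; a pose out of reach is approached as far as the arm can. A call with a number of a shift or a turn outside -1 to 1 is refused whole. A call with a gripper value outside its range is refused whole. "claw" is the opening, from 0 (shut) to 1 (fully open), set as the call begins (left out, the last holds). The fingers move at their own pace and stop on an object; "grip_force" is the grip in N (left out, the last holds). Time passes only in rows, so rows that do not move let the fingers close. It gives the time, the measured TCP pose, the force and the opening at its end, in the units of the state.
- sense(): the state, without advancing time (a new reading comes with each control period).
- read_camera(name): name is "scene" or "top" or "wrist"; returns the picture (420x560x3 uint8, red, green, blue); there is no depth.
- camera_params(name): a dict with "fov_y" (degrees; the focal length in pixels is half the picture's height over the tangent of half this angle, whatever the lens; pixels are square), "cx", "cy" (the principal point, pixels), "pose" (4x4, takes a point from camera to world coordinates). Camera axes: x right, y down, z forward; pixel columns grow to the right and rows downward; lengths in m; the calibration is good to about 2 mm. A picture is of the moment at which its call begins: read the wrist's pose just before it. camera_params takes no time and is no camera call; for the wrist camera it gives the pose at the moment of the call.
- sign_off(): hands the job in, once; it reports no verdict.
The state is a dict: "time_s": time; "q": joint angles; "qd": joint speeds; "joint_efforts": joint torques, N m; "ee_pos": TCP position; "eef_rot": TCP orientation; "wrist_force": force on the tool from outside, world axes, zero at the start; "moment": the same for the moment, N m; "width": opening from 0.0 (shut) to 1.0 (fully open).
Only numpy, scipy, OpenCV 4.12 (cv2) and the standard library are available. Lean on these libraries where they do the work, as an engineer would, in place of code of your own. Each camera call takes 0.05 s, during which the arm holds its last target.

## Working session

There is one attempt and no reset: what is moved stays moved. The work goes in short steps, Python scripts to look and compute and a tool call to move; the robot and the scene stay as the last step left them, time stands still between calls to the robot, and variables do not carry over. Pictures are saved under pics/ and viewed, and the job is handed in when it is done.

Besides the shell and the picture viewer there is one more tool, called after ">>>" as name(argument=value, ...), one argument or row to a line, values as JSON. drive_tool: Moves the arm, as the interface text tells. Shifts and turns lie within -1 to 1; 1 stands for 0.15 m of shift or 180 degrees of turn. Its arguments: {"type":"object","properties":{"steps":{"type":"array","items":{"type":"object","properties":{"dx":{"type":"number"},"dy":{"type":"number"},"dz":{"type":"number"},"ax":{"type":"number"},"ay":{"type":"number"},"az":{"type":"number"}}}},"claw":{"type":"number"},"grip_force":{"type":"number"}},"required":["steps"]}

```bash
mkdir -p pics; cat > h.py <<'E'
import numpy as np, cv2
from cell import sense, read_camera, camera_params, sign_off
from scipy.spatial.transform import Rotation as R
def snap(n,f):
    p=camera_params(n); im=read_camera(n); cv2.imwrite('pics/'+f,im[:,:,::-1]); 
    np.savez('pics/'+f+'.npz',im=im,pose=np.array(p['pose']),fov=p['fov_y'],c=[p['cx'],p['cy']]); return im,p
def load(f):
    d=np.load('pics/'+f+'.npz'); return d['im'],dict(pose=d['pose'],fov_y=float(d['fov']),cx=d['c'][0],cy=d['c'][1])
def ray(p,u,v):
    f=210/np.tan(np.radians(p['fov_y'])/2); T=np.array(p['pose'])
    d=T[:3,:3]@np.array([(u-p['cx'])/f,(v-p['cy'])/f,1]); return T[:3,3],d
def onz(p,u,v,z):
    o,d=ray(p,u,v); return o+d*(z-o[2])/d[2]
def proj(p,X):
    f=210/np.tan(np.radians(p['fov_y'])/2); T=np.array(p['pose']); c=T[:3,:3].T@(np.array(X)-T[:3,3]); return c[:2]/c[2]*f+[p['cx'],p['cy']]
E
python3 - <<'E'
from h import *
for n in ['scene','top','wrist']:
    im,p=snap(n,n+'0.png'); print(n,p['fov_y'],p['cx'],p['cy'],np.round(p['pose'],3).tolist())
s=sense();print(s)
E
```

```text
scene 48.14178720251448 272.90016965710316 205.96199647754352 [[-0.442, 0.661, -0.606, 1.233], [0.897, 0.327, -0.297, 0.321], [0.001, -0.675, -0.738, 0.836], [0.0, 0.0, 0.0, 1.0]]
top 48.951432987753535 279.5942720526987 218.9758688687954 [[0.012, -0.986, 0.166, 0.421], [-1.0, -0.015, -0.015, -0.005], [0.017, -0.166, -0.986, 0.996], [0.0, 0.0, 0.0, 1.0]]
wrist 65.45582345344111 276.8320559212201 204.05704333576966 [[0.409, 0.875, 0.26, 0.211], [0.913, -0.391, -0.119, 0.645], [-0.002, 0.285, -0.958, 0.373], [0.0, 0.0, 0.0, 1.0]]
{'time_s': 0.15, 'q': array([ 9.97992974e-01,  2.87011713e-01,  1.57783531e+00,  1.19733302e-05,
        1.27858186e+00, -1.50009148e-01]), 'qd': array([-0.0005582 , -0.00428111, -0.00385821, -0.00108623, -0.00220044,
        0.00084988]), 'joint_efforts': array([ 1.44291440e-03, -4.06601715e+01, -2.93139696e+01, -8.93496076e-05,
        3.92544738e-03, -2.08691198e-06]), 'ee_pos': array([0.27665942, 0.61514643, 0.23023482]), 'eef_rot': array([-1.38081601, -0.89109567,  0.89385425]), 'wrist_force': array([ 0.21274951,  0.60694331, -0.57849553]), 'moment': array([-0.03860533,  0.00326882, -0.0942246 ]), 'width': 1.0001930914435129}
```

View pics/scene0.png

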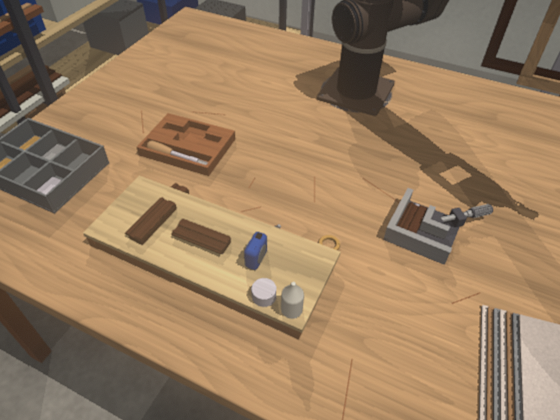

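View pics/top0.png

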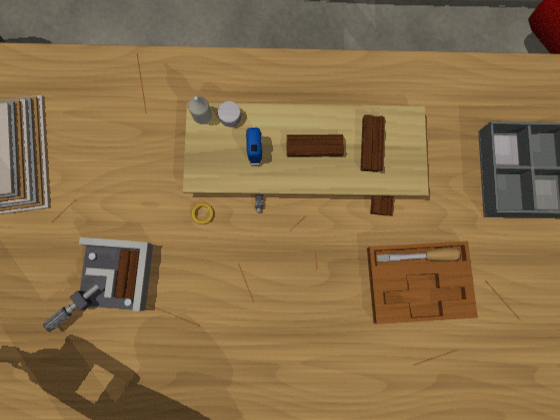

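View pics/wrist0.png

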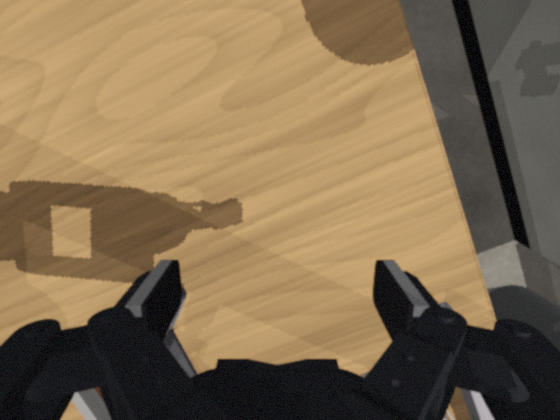

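The awl's button end is at top (259,203), the ring at (202,213), the clamp at (118,275) and the tray at (422,283). I'll zoom in and measure.

```bash
python3 - <<'E'
from h import *
im,p=load('top0.png')
a=cv2.resize(im[180:230,180:290],None,fx=7,fy=7,interpolation=cv2.INTER_CUBIC)
cv2.imwrite('pics/za.png',a[:,:,::-1])
b=cv2.resize(im[225:345,30:170],None,fx=5,fy=5,interpolation=cv2.INTER_CUBIC)
cv2.imwrite('pics/zb.png',b[:,:,::-1])
b=cv2.resize(im[230:330,355:490],None,fx=5,fy=5,interpolation=cv2.INTER_CUBIC)
cv2.imwrite('pics/zc.png',b[:,:,::-1])
for n,u,v,z in [('awlbutton',259,211,.008),('awl edge',259,195,.016),('shelfL',184,192,.044),('shelfR',428,194,.044),('shelfBL',187,105,.044),('ring',202,213,.009),('clampA',80,240,.045),('clampB',152,242,.045),('clampC',144,310,.045),('trayA',369,247,.03),('trayB',467,242,.03),('trayC',477,317,.03),('trayD',376,322,.03)]:
    print(n,onz(p,u,v,z).round(4))
E
```

```text
awlbutton [0.6041 0.025  0.008 ]
awl edge [0.638  0.0254 0.016 ]
shelfL [0.6356 0.1826 0.044 ]
shelfR [ 0.6398 -0.3342  0.044 ]
shelfBL [0.8295 0.1851 0.044 ]
ring [0.5976 0.1484 0.009 ]
clampA [0.5307 0.3911 0.045 ]
clampB [0.5287 0.2432 0.045 ]
clampC [0.3909 0.2513 0.045 ]
trayA [ 0.5264 -0.2091  0.03  ]
trayB [ 0.5401 -0.4179  0.03  ]
trayC [ 0.3844 -0.4301  0.03  ]
trayD [ 0.3719 -0.2205  0.03  ]
```

View pics/za.png

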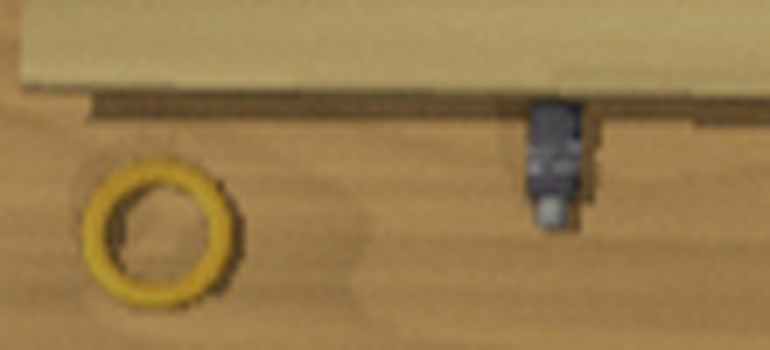

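View pics/zb.png

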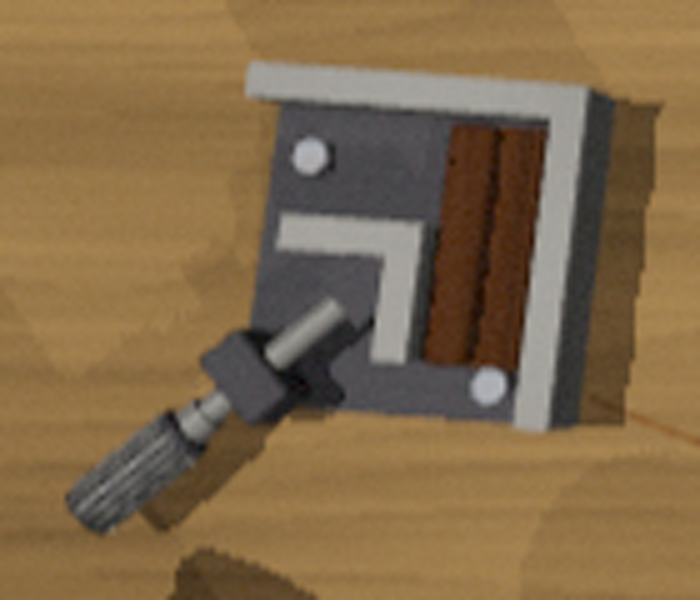

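View pics/zc.png

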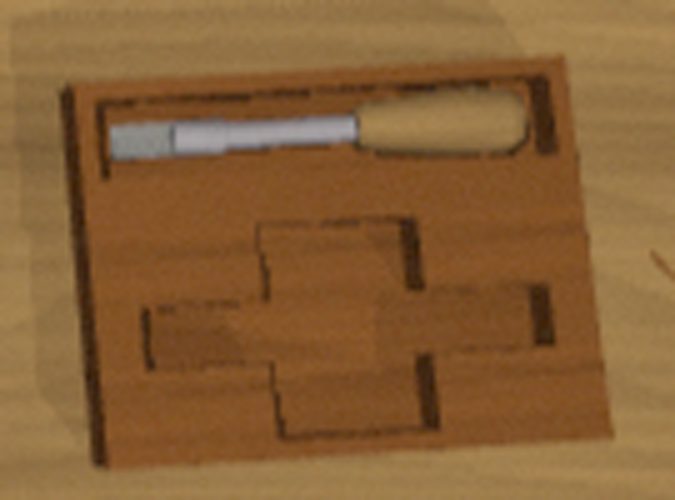

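```bash
cat >> h.py <<'E'
def plan(pos,yawdir=None,shift_after=True):
    """pos: target TCP; yawdir: desired world xy direction of tool x (tool y = down)."""
    s=sense(); M=R.from_rotvec(s['eef_rot']).as_matrix(); P=s['ee_pos']
    if yawdir is None: Mt=M
    else:
        x=np.array([yawdir[0],yawdir[1],0.]);x/=np.linalg.norm(x);y=np.array([0,0,-1.])
        Mt=np.stack([x,y,np.cross(x,y)],1)
    rv=R.from_matrix(M.T@Mt).as_rotvec(); 
    print('t',round(s['time_s'],2),'P',P.round(4),'x',M[:,0].round(3),'y',M[:,1].round(3),'w',round(s['width'],3),'F',s['wrist_force'].round(1))
    print('turn total scaled',(rv/np.pi).round(4),'rows',np.linalg.norm(rv)/np.pi/0.0398)
    d=Mt.T@(np.array(pos)-P); print('shift after turn, scaled',(d/.15).round(4),'rows',np.linalg.norm(d)/.0417)
E
python3 - <<'E'
from h import *
im,p=load('top0.png')
def Z(ox,oy,k,x,y,z): return onz(p,ox+x/k-.5+.5/k,oy+y/k-.5+.5/k,z)
for n,x,y,z in [('bar front L',531,103,.016),('bar front R',581,103,.016),('rear L',529,190,.016),('rear R',578,190,.016),('button end',551,228,.008),('ring',160,232,.009)]: print(n,Z(180,180,7,x,y,z).round(4))
for n,x,y,z in [('clA',587,88,.045),('clB',548,430,.045),('clA0',608,98,.0),('clB0',577,425,0)]: print(n,Z(30,225,5,x,y,z).round(4))
for n,x,y,z in [('slotTL',150,308,.03),('slotBL',155,370,.03),('slotTR',548,285,.03),('slotBR',555,343,.03),('A',67,87,.03),('B',566,57,.03),('C',612,436,.03),('D',103,466,.03),('scTL',258,225,.03),('scBL',283,438,.03),('scTR',416,217,.03),('scBR',439,428,.03)]: print(n,Z(355,230,5,x,y,z).round(4))
plan([.57,.025,.2],[0,1]); plan([.57,.025,.2],[0,-1])
E
```

```text
bar front L [0.6394 0.0332 0.016 ]
bar front R [0.6397 0.0177 0.016 ]
rear L [0.6119 0.0332 0.016 ]
rear R [0.6122 0.0181 0.016 ]
button end [0.6015 0.0265 0.008 ]
ring [0.5982 0.1475 0.009 ]
clA [0.5282 0.2535 0.045 ]
clB [0.3896 0.2608 0.045 ]
clA0 [0.529  0.2564 0.    ]
clB0 [0.3903 0.2614 0.    ]
slotTL [ 0.4347 -0.2398  0.03  ]
slotBL [ 0.4093 -0.2413  0.03  ]
slotTR [ 0.4463 -0.4069  0.03  ]
slotBR [ 0.4224 -0.4085  0.03  ]
A [ 0.5264 -0.207   0.03  ]
B [ 0.5422 -0.4198  0.03  ]
C [ 0.3848 -0.4302  0.03  ]
D [ 0.3703 -0.2188  0.03  ]
scTL [ 0.4696 -0.2861  0.03  ]
scBL [ 0.3824 -0.2935  0.03  ]
scTR [ 0.4738 -0.3527  0.03  ]
scBR [ 0.3872 -0.3584  0.03  ]
t 0.15 P [0.2767 0.6151 0.2302] x [ 0.41   0.912 -0.002] y [-0.001 -0.002 -1.   ] w 1.0 F [ 0.2  0.6 -0.6]
turn total scaled [-0.0002 -0.1346 -0.0005] rows 3.3814554482091266
shift after turn, scaled [-3.9343  0.2016 -1.9556] rows 15.820717473649388
t 0.15 P [0.2767 0.6151 0.2302] x [ 0.41   0.912 -0.002] y [-0.001 -0.002 -1.   ] w 1.0 F [ 0.2  0.6 -0.6]
turn total scaled [ 8.000e-04  8.654e-01 -3.000e-04] rows 21.744205554267545
shift after turn, scaled [3.9343 0.2016 1.9556] rows 15.820717473649388
```

>>> drive_tool(
  steps=[
    {"ay":-0.0337},
    {"ay":-0.0337},
    {"ay":-0.0337},
    {"ay":-0.0337},
    {"dx":-0.245,"dy":0.02,"dz":-0.13},
    {"dx":-0.245,"dy":0.02,"dz":-0.13},
    {"dx":-0.245,"dy":0.02,"dz":-0.13},
    {"dx":-0.245,"dy":0.02,"dz":-0.13},
    {"dx":-0.245,"dy":0.02,"dz":-0.13},
    {"dx":-0.245,"dy":0.02,"dz":-0.13},
    {"dx":-0.245,"dy":0.02,"dz":-0.13},
    {"dx":-0.245,"dy":0.02,"dz":-0.13},
    {"dx":-0.245,"dy":0.02,"dz":-0.13},
    {"dx":-0.245,"dy":0.02,"dz":-0.13},
    {"dx":-0.245,"dy":0.02,"dz":-0.13},
    {"dx":-0.245,"dy":0.02,"dz":-0.13},
    {"dx":-0.245,"dy":0.02,"dz":-0.13},
    {"dx":-0.245,"dy":0.02,"dz":-0.13},
    {"dx":-0.245,"dy":0.02,"dz":-0.13},
    {"dx":-0.245,"dy":0.02,"dz":-0.13},
  ],
  claw=0.5,
)

```text
validation failed for argument at $.st...
```

```bash
python3 - <<'E'
from h import *
snap('wrist','w1.png'); plan([.6235,.0255,.1],[0,1])
E
```

```text
t 0.2 P [0.2767 0.6152 0.2304] x [ 0.41   0.912 -0.001] y [-0.001 -0.001 -1.   ] w 0.999 F [-0.2  0.5  0.4]
turn total scaled [-0.0002 -0.1346 -0.0004] rows 3.3813768391027548
shift after turn, scaled [-3.9316  0.8697 -2.312 ] rows 16.702204849806893
```

View pics/w1.png

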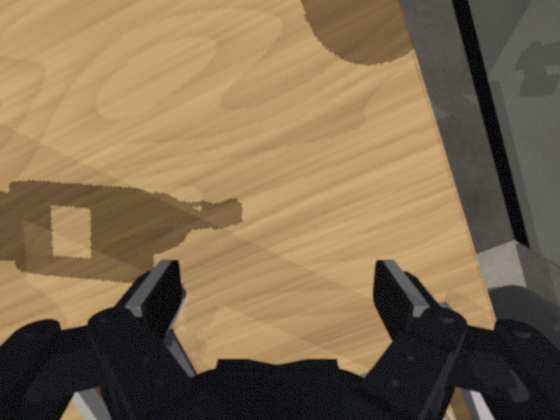

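The move was refused as a whole, so the picture is unchanged: bare bench at the start pose. I'll retry with every field given and fewer rows.

>>> drive_tool(
  steps=[
    {"dx":0,"dy":0,"dz":0,"ax":0,"ay":-0.034,"az":0},
    {"dx":0,"dy":0,"dz":0,"ax":0,"ay":-0.034,"az":0},
    {"dx":0,"dy":0,"dz":0,"ax":0,"ay":-0.034,"az":0},
    {"dx":0,"dy":0,"dz":0,"ax":0,"ay":-0.033,"az":0},
  ],
  claw=0.5,
)

```text
time_s: 0.53
ee_pos: [0.2768, 0.6154, 0.2309]
eef_rot: [-1.206, -1.213, 1.215]
wrist_force: [0.7, 0.5, 0.1]
width: 0.502
```

>>> drive_tool(
  steps=[
    {"dx":-0.245,"dy":0.02,"dz":-0.13},
    {"dx":-0.245,"dy":0.02,"dz":-0.13},
    {"dx":-0.245,"dy":0.02,"dz":-0.13},
    {"dx":-0.245,"dy":0.02,"dz":-0.13},
    {"dx":-0.245,"dy":0.02,"dz":-0.13},
    {"dx":-0.245,"dy":0.02,"dz":-0.13},
    {"dx":-0.245,"dy":0.02,"dz":-0.13},
    {"dx":-0.245,"dy":0.02,"dz":-0.13},
    {"dx":-0.245,"dy":0.02,"dz":-0.13},
    {"dx":-0.245,"dy":0.02,"dz":-0.13},
    {"dx":-0.245,"dy":0.02,"dz":-0.13},
    {"dx":-0.245,"dy":0.02,"dz":-0.13},
    {"dx":-0.245,"dy":0.02,"dz":-0.13},
    {"dx":-0.245,"dy":0.02,"dz":-0.13},
    {"dx":-0.245,"dy":0.02,"dz":-0.13},
    {"dx":-0.245,"dy":0.02,"dz":-0.13},
  ],
)

```text
validation failed for argument at $.st...
```

```bash
python3 - <<'E'
from h import *
snap('wrist','w2.png'); plan([.6235,.0255,.1],[0,1])
E
```

```text
t 0.58 P [0.2768 0.6154 0.2309] x [-0.01   1.    -0.001] y [-0.    -0.001 -1.   ] w 0.496 F [ 0.   0.5 -0.2]
turn total scaled [-0.0001  0.0031 -0.0002] rows 0.07777293555165347
shift after turn, scaled [-3.9327  0.873  -2.3111] rows 16.706028169023092
```

View pics/w2.png

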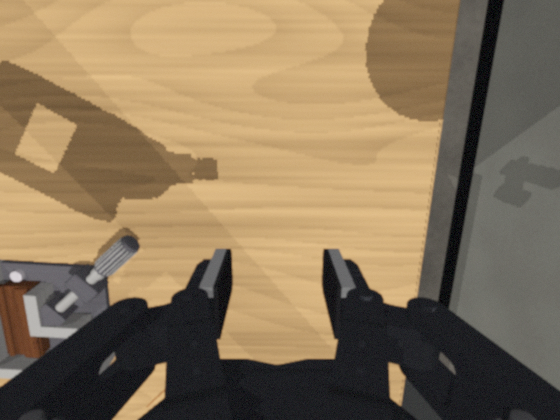

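Rows need all six fields. The picture shows only the fingers and the clamp at lower left. Going on.

>>> drive_tool(
  steps=[
    {"dx":-0.245,"dy":0.02,"dz":-0.13,"ax":0,"ay":0,"az":0},
    {"dx":-0.245,"dy":0.02,"dz":-0.13,"ax":0,"ay":0,"az":0},
    {"dx":-0.245,"dy":0.02,"dz":-0.13,"ax":0,"ay":0,"az":0},
    {"dx":-0.245,"dy":0.02,"dz":-0.13,"ax":0,"ay":0,"az":0},
    {"dx":-0.245,"dy":0.02,"dz":-0.13,"ax":0,"ay":0,"az":0},
    {"dx":-0.245,"dy":0.02,"dz":-0.13,"ax":0,"ay":0,"az":0},
    {"dx":-0.245,"dy":0.02,"dz":-0.13,"ax":0,"ay":0,"az":0},
    {"dx":-0.245,"dy":0.02,"dz":-0.13,"ax":0,"ay":0,"az":0},
    {"dx":-0.245,"dy":0.02,"dz":-0.13,"ax":0,"ay":0,"az":0},
    {"dx":-0.245,"dy":0.02,"dz":-0.13,"ax":0,"ay":0,"az":0},
    {"dx":-0.245,"dy":0.02,"dz":-0.13,"ax":0,"ay":0,"az":0},
    {"dx":-0.245,"dy":0.02,"dz":-0.13,"ax":0,"ay":0,"az":0},
    {"dx":-0.245,"dy":0.02,"dz":-0.13,"ax":0,"ay":0,"az":0},
    {"dx":-0.245,"dy":0.02,"dz":-0.13,"ax":0,"ay":0,"az":0},
    {"dx":-0.245,"dy":0.02,"dz":-0.13,"ax":0,"ay":0,"az":0},
    {"dx":-0.245,"dy":0.02,"dz":-0.13,"ax":0,"ay":0,"az":0},
  ],
)

```text
time_s: 1.92
ee_pos: [0.5899, 0.0266, 0.1833]
eef_rot: [-1.21, -1.208, 1.208]
wrist_force: [0.1, 1.0, -0.8]
width: 0.499
```

```bash
python3 - <<'E'
from h import *
snap('wrist','w3.png'); plan([.6235,.0255,.1],[0,1])
E
```

```text
t 1.97 P [0.5929 0.02   0.1829] x [ 0.006  1.    -0.005] y [ 0.003 -0.005 -1.   ] w 0.499 F [ 1.8 -4.   0.2]
turn total scaled [ 0.0009 -0.0018 -0.0015] rows 0.06433328518106725
shift after turn, scaled [ 0.0364  0.5529 -0.2039] rows 2.1236844492334463
```

View pics/w3.png

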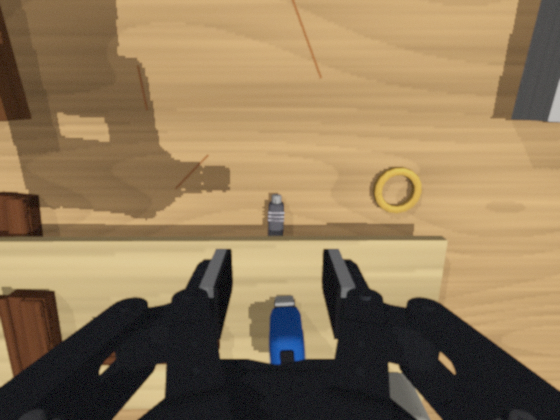

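```bash
python3 - <<'E'
from h import *
snap('wrist','w4.png');im,p=snap('wrist','w4.png'); plan([.6235,.0255,.1],[0,1])
b=cv2.resize(im[180:250,220:330],None,fx=7,fy=7,interpolation=cv2.INTER_CUBIC)
cv2.imwrite('pics/zw4.png',b[:,:,::-1])
E
```

```text
t 2.07 P [0.5901 0.0259 0.1828] x [0.005 1.    0.   ] y [-0.001  0.    -1.   ] w 0.499 F [ 0.1  0.  -0.7]
turn total scaled [-0.0002 -0.0017  0.    ] rows 0.042177570401864345
shift after turn, scaled [-0.0028  0.5523 -0.2229] rows 2.1424015062432105
```

View pics/zw4.png

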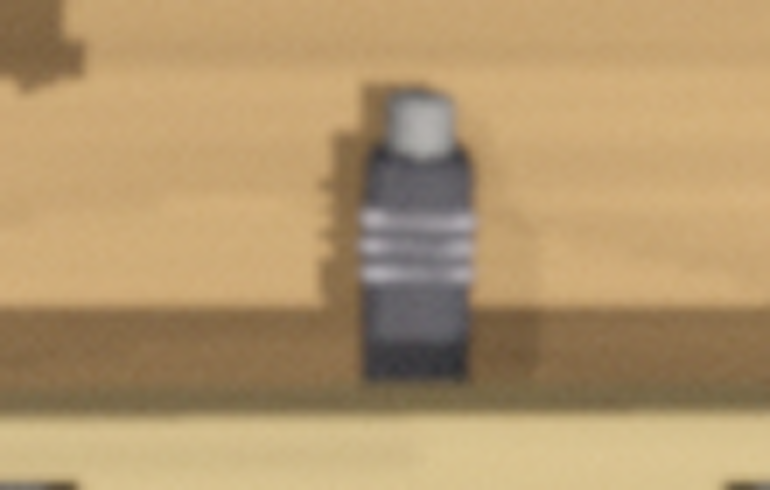

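```bash
python3 - <<'E'
from h import *
im,p=load('w4.png')
def Z(x,y,z): return onz(p,220+x/7-.4,180+y/7-.4,z)
for n,x,y,z in [('btn end top',422,92,.011),('btn base',422,158,.012),('rearL',372,150,.016),('rearR',468,150,.016),('frontL',364,380,.016),('frontR',468,380,.016),('shelf',422,408,.044)]: print(n,Z(x,y,z).round(4))
plan([.626,.0255,.06],[0,1]);plan([.626,.0255,.003],[0,1])
E
```

```text
btn end top [0.6007 0.0262 0.011 ]
btn base [0.6102 0.0261 0.012 ]
rearL [0.6078 0.0191 0.016 ]
rearR [0.6079 0.0326 0.016 ]
frontL [0.6425 0.0176 0.016 ]
frontR [0.6426 0.0327 0.016 ]
shelf [0.6353 0.0258 0.044 ]
t 2.07 P [0.5901 0.0259 0.1828] x [0.005 1.    0.   ] y [-0.001  0.    -1.   ] w 0.499 F [ 0.1  0.  -0.7]
turn total scaled [-0.0002 -0.0017  0.    ] rows 0.042177570401864345
shift after turn, scaled [-0.0028  0.819  -0.2395] rows 3.069399611771904
t 2.07 P [0.5901 0.0259 0.1828] x [0.005 1.    0.   ] y [-0.001  0.    -1.   ] w 0.499 F [ 0.1  0.  -0.7]
turn total scaled [-0.0002 -0.0017  0.    ] rows 0.042177570401864345
shift after turn, scaled [-0.0028  1.199  -0.2395] rows 4.3981106882314185
```

>>> drive_tool(
  steps=[
    {"dx":0,"dy":0,"dz":-0.2,"ax":0,"ay":0,"az":0},
    {"dx":0,"dy":0.27,"dz":0,"ax":0,"ay":0,"az":0},
    {"dx":0,"dy":0.27,"dz":0,"ax":0,"ay":0,"az":0},
    {"dx":0,"dy":0.27,"dz":0,"ax":0,"ay":0,"az":0},
    {"dx":0,"dy":0.27,"dz":0,"ax":0,"ay":0,"az":0},
    {"dx":0,"dy":0.055,"dz":0,"ax":0,"ay":0,"az":0},
    {"dx":0,"dy":0.05,"dz":0,"ax":0,"ay":0,"az":0},
    {"dx":0,"dy":0,"dz":0,"ax":0,"ay":0,"az":0},
  ],
)

```text
time_s: 2.73
ee_pos: [0.6191, 0.0295, 0.0055]
eef_rot: [-1.208, -1.21, 1.211]
wrist_force: [0.3, 0.5, -0.1]
width: 0.501
```

>>> drive_tool(
  steps=[
    {"dx":0,"dy":0,"dz":0,"ax":0,"ay":0,"az":0},
    {"dx":0,"dy":0,"dz":0,"ax":0,"ay":0,"az":0},
    {"dx":0,"dy":0,"dz":0,"ax":0,"ay":0,"az":0},
    {"dx":0,"dy":0,"dz":0,"ax":0,"ay":0,"az":0},
    {"dx":0,"dy":0,"dz":0,"ax":0,"ay":0,"az":0},
    {"dx":0,"dy":0,"dz":0,"ax":0,"ay":0,"az":0},
  ],
  claw=0,
  grip_force=40,
)

```text
time_s: 3.23
ee_pos: [0.622, 0.0284, 0.0093]
eef_rot: [-1.213, -1.214, 1.208]
wrist_force: [0.1, 0.8, 7.0]
width: 0.165
```

```bash
python3 - <<'E'
from h import *
im,p=snap('wrist','w5.png'); plan([.495,.0255,.006],[0,1])
E
```

```text
t 3.28 P [0.622  0.0284 0.0092] x [-0.001  1.    -0.001] y [ 0.006 -0.001 -1.   ] w 0.171 F [0.1 1.  6.8]
turn total scaled [ 0.0019  0.0004 -0.0002] rows 0.048889561928524915
shift after turn, scaled [-0.0195  0.0217  0.8467] rows 3.0474214681681544
```

View pics/w5.png

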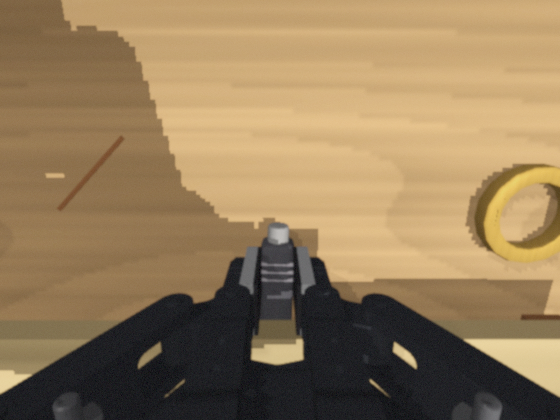

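The fingers hold the barrel (opening 0.17, about 15 mm), with the button at (278,232), and the tips press lightly on the bench. I'll lift slightly and draw out.

>>> drive_tool(
  steps=[
    {"dx":0,"dy":-0.04,"dz":0,"ax":0,"ay":0,"az":0},
    {"dx":0,"dy":0,"dz":0.05,"ax":0,"ay":0,"az":0},
    {"dx":0,"dy":0,"dz":0.1,"ax":0,"ay":0,"az":0},
    {"dx":0,"dy":0,"dz":0.1,"ax":0,"ay":0,"az":0},
    {"dx":0,"dy":0,"dz":0.1,"ax":0,"ay":0,"az":0},
    {"dx":0,"dy":0,"dz":0.1,"ax":0,"ay":0,"az":0},
    {"dx":0,"dy":0,"dz":0.1,"ax":0,"ay":0,"az":0},
    {"dx":0,"dy":0,"dz":0.1,"ax":0,"ay":0,"az":0},
    {"dx":0,"dy":0,"dz":0.1,"ax":0,"ay":0,"az":0},
    {"dx":0,"dy":0,"dz":0.1,"ax":0,"ay":0,"az":0},
    {"dx":0,"dy":0,"dz":0,"ax":0,"ay":0,"az":0},
    {"dx":0,"dy":0,"dz":0,"ax":0,"ay":0,"az":0},
  ],
)

```text
time_s: 4.28
ee_pos: [0.4909, 0.0286, 0.0114]
eef_rot: [-1.208, -1.21, 1.21]
wrist_force: [1.0, 0.5, -1.4]
width: 0.172
```

```bash
python3 - <<'E'
from h import *
im,p=snap('wrist','w6.png'); plan([.535,.0255,.008],[0,1])
b=np.hstack([cv2.resize(im[180:340,180:380],None,fx=2,fy=2,interpolation=cv2.INTER_CUBIC)])
im,p=snap('top','t6.png')
c=cv2.resize(im[150:310,180:340],None,fx=2,fy=2,interpolation=cv2.INTER_CUBIC)
cv2.imwrite('pics/z6.png',np.hstack([b,c])[:,:,::-1])
E
```

```text
t 4.33 P [0.4921 0.0284 0.0118] x [-0.001  1.    -0.   ] y [ 0.001 -0.    -1.   ] w 0.173 F [ 0.2 -0.7 -1.5]
turn total scaled [ 0.0003  0.0004 -0.    ] rows 0.011768997542000566
shift after turn, scaled [-0.0195  0.0256 -0.2861] rows 1.0354583090951646
```

View pics/z6.png

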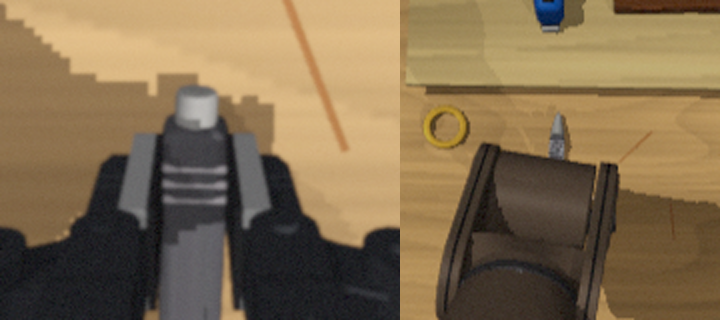

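The awl is drawn out with the nose clear of the shelf. I'll set it down and regrasp at the middle of the barrel.

>>> drive_tool(
  steps=[
    {"dx":0,"dy":0.012,"dz":0,"ax":0,"ay":0,"az":0},
    {"dx":0,"dy":0,"dz":0,"ax":0,"ay":0,"az":0},
  ],
)

```text
time_s: 4.55
ee_pos: [0.4927, 0.0283, 0.0098]
eef_rot: [-1.209, -1.211, 1.21]
wrist_force: [-0.8, 0.8, -2.0]
width: 0.169
```

>>> drive_tool(
  steps=[
    {"dx":0,"dy":0,"dz":0,"ax":0,"ay":0,"az":0},
    {"dx":0,"dy":0,"dz":0,"ax":0,"ay":0,"az":0},
    {"dx":0,"dy":0,"dz":0,"ax":0,"ay":0,"az":0},
    {"dx":0,"dy":0,"dz":-0.14,"ax":0,"ay":0,"az":0},
    {"dx":0,"dy":0,"dz":-0.14,"ax":0,"ay":0,"az":0},
    {"dx":0,"dy":0,"dz":0,"ax":0,"ay":0,"az":0},
    {"dx":0,"dy":0,"dz":0,"ax":0,"ay":0,"az":0},
  ],
  claw=0.45,
)

```text
time_s: 5.13
ee_pos: [0.5349, 0.0284, 0.0102]
eef_rot: [-1.209, -1.211, 1.21]
wrist_force: [0.1, -0.5, -0.5]
width: 0.45
```

```bash
python3 - <<'E'
from h import *
im,p=snap('wrist','w7.png'); plan([.535,.0255,.008],[0,1])
E
```

```text
t 5.18 P [0.5337 0.0286 0.0097] x [-0.001  1.     0.   ] y [-0.001  0.    -1.   ] w 0.45 F [ 0.  -0.4 -0.5]
turn total scaled [-0.0002  0.0005  0.    ] rows 0.013011521142052285
shift after turn, scaled [-0.0204  0.0113 -0.009 ] rows 0.09007542807737727
```

View pics/w7.png

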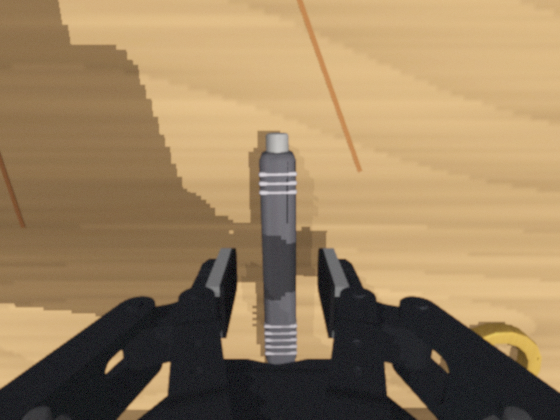

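```bash
python3 - <<'E'
from h import *
im,p=load('w7.png')
b=cv2.resize(im[120:200,230:330],None,fx=7,fy=7,interpolation=cv2.INTER_CUBIC);cv2.imwrite('pics/z7.png',b[:,:,::-1])
for n,u,v,z in [('btn end',277,133.5,.011),('btn base',277,151.5,.012),('barrel front',281,361,.016),('b L',261,165,.016),('b R',296,165,.016)]: print(n,onz(p,u,v,z).round(4))
E
```

```text
btn end [0.4732 0.0283 0.011 ]
btn base [0.4807 0.0284 0.012 ]
barrel front [0.5864 0.0307 0.016 ]
b L [0.4858 0.0216 0.016 ]
b R [0.4858 0.0364 0.016 ]
```

View pics/z7.png

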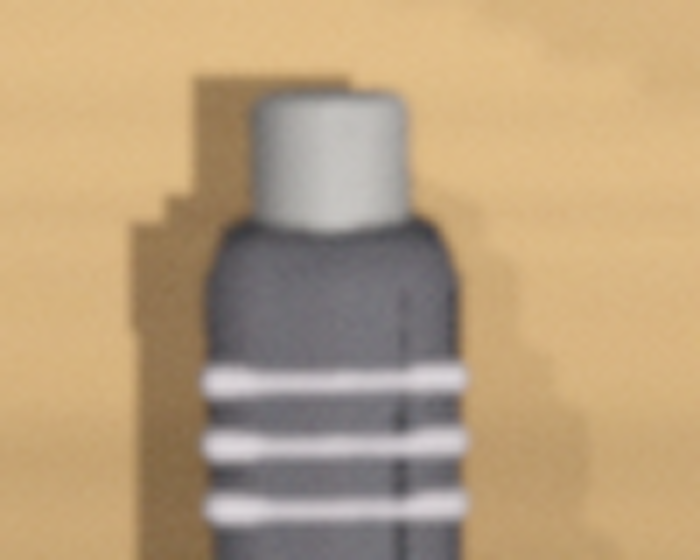

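Against its 10 mm width, the button stands out about 7.5–9 mm, so it's locked and the point is out. It needs one full push. I'll grip, lift and turn the button towards the clamp.

>>> drive_tool(
  steps=[
    {"dx":0,"dy":0,"dz":0,"ax":0,"ay":0,"az":0},
    {"dx":0,"dy":0,"dz":0,"ax":0,"ay":0,"az":0},
    {"dx":0,"dy":0,"dz":0,"ax":0,"ay":0,"az":0},
    {"dx":0,"dy":0,"dz":0,"ax":0,"ay":0,"az":0},
    {"dx":0,"dy":0,"dz":0,"ax":0,"ay":0,"az":0},
    {"dx":0,"dy":-0.1,"dz":0,"ax":0,"ay":0,"az":0},
    {"dx":0,"dy":-0.1,"dz":0,"ax":0,"ay":0,"az":0},
  ],
  claw=0,
  grip_force=60,
)

```text
time_s: 5.77
ee_pos: [0.5322, 0.0287, 0.0386]
eef_rot: [-1.206, -1.208, 1.211]
wrist_force: [0.7, -0.2, -1.5]
width: 0.165
```

>>> drive_tool(
  steps=[
    {"dx":0,"dy":0,"dz":0,"ax":0,"ay":0.0367,"az":0},
    {"dx":0,"dy":0,"dz":0,"ax":0,"ay":0.0367,"az":0},
    {"dx":0,"dy":0,"dz":0,"ax":0,"ay":0.0367,"az":0},
    {"dx":0,"dy":0,"dz":0,"ax":0,"ay":0.0367,"az":0},
    {"dx":0,"dy":0,"dz":0,"ax":0,"ay":0.0367,"az":0},
    {"dx":0,"dy":0,"dz":0,"ax":0,"ay":0.0367,"az":0},
    {"dx":0,"dy":0,"dz":0,"ax":0,"ay":0.0367,"az":0},
    {"dx":0,"dy":0,"dz":0,"ax":0,"ay":0.0367,"az":0},
    {"dx":0,"dy":0,"dz":0,"ax":0,"ay":0.0367,"az":0},
    {"dx":0,"dy":0,"dz":0,"ax":0,"ay":0.0367,"az":0},
    {"dx":0,"dy":0,"dz":0,"ax":0,"ay":0.0367,"az":0},
    {"dx":0,"dy":0,"dz":0,"ax":0,"ay":0.0367,"az":0},
    {"dx":0,"dy":0,"dz":0,"ax":0,"ay":0.0367,"az":0},
    {"dx":0,"dy":0,"dz":0,"ax":0,"ay":0.0367,"az":0},
    {"dx":0,"dy":0,"dz":0,"ax":0,"ay":0,"az":0},
  ],
)

```text
time_s: 7.02
ee_pos: [0.5334, 0.0286, 0.0394]
eef_rot: [-1.57, 0.035, -0.034]
wrist_force: [1.0, 0.1, -1.1]
width: 0.16
```

```bash
python3 - <<'E'
from h import *
im,p=snap('wrist','w8.png'); plan([.46,.170,.034],[.999,-.043])
E
```

```text
t 7.07 P [0.5335 0.0286 0.0394] x [ 0.999 -0.04  -0.001] y [-0.001  0.    -1.   ] w 0.161 F [ 0.5  0.3 -1.6]
turn total scaled [-0.      0.001  -0.0002] rows 0.026297948413991537
shift after turn, scaled [-0.5298  0.0361  0.921 ] rows 3.8240906340386838
```

View pics/w8.png

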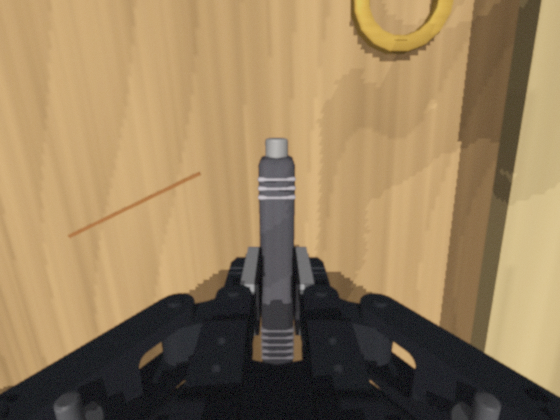

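The awl is held level with its button at (277,148). Next is the clamp.

>>> drive_tool(
  steps=[
    {"dx":-0.106,"dy":0.007,"dz":0.184,"ax":0,"ay":0,"az":0},
    {"dx":-0.106,"dy":0.007,"dz":0.184,"ax":0,"ay":0,"az":0},
    {"dx":-0.106,"dy":0.007,"dz":0.184,"ax":0,"ay":0,"az":0},
    {"dx":-0.106,"dy":0.007,"dz":0.184,"ax":0,"ay":0,"az":0},
    {"dx":-0.106,"dy":0.007,"dz":0.184,"ax":0,"ay":0,"az":0},
    {"dx":0,"dy":0,"dz":0,"ax":0,"ay":0,"az":0},
    {"dx":0,"dy":0,"dz":0,"ax":0,"ay":0,"az":0},
  ],
)

```text
time_s: 7.65
ee_pos: [0.4591, 0.1708, 0.0342]
eef_rot: [-1.571, 0.029, -0.028]
wrist_force: [-0.5, 0.6, -1.5]
width: 0.163
```

```bash
python3 - <<'E'
from h import *
im,p=snap('wrist','w9.png'); plan([.46,.195,.034],[.999,-.043])
E
```

```text
t 7.7 P [0.4601 0.17   0.0345] x [ 0.999 -0.039  0.   ] y [ 0. -0. -1.] w 0.162 F [ 0.2  0.6 -1.5]
turn total scaled [0.0001 0.0014 0.0001] rows 0.03617605636134924
shift after turn, scaled [-0.0077  0.0036  0.1663] rows 0.5990156177626171
```

View pics/w9.png

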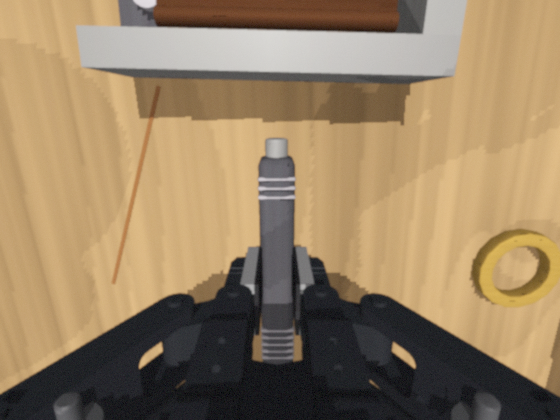

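```bash
python3 - <<'E'
from h import *
im,p=load('w9.png')
for n,u,v,z in [('top',277,72.5,.045),('bot',277,80,.0),('btnend',277,139.5,.035),('topL',90,67,.045),('topR',450,75,.045)]: print(n,onz(p,u,v,z).round(4))
E
```

```text
top [0.4623 0.2557 0.045 ]
bot [0.4623 0.2563 0.    ]
btnend [0.4614 0.23   0.035 ]
topL [0.3925 0.26   0.045 ]
topR [0.5273 0.2525 0.045 ]
```

>>> drive_tool(
  steps=[
    {"dx":0,"dy":0,"dz":0.08,"ax":0,"ay":0,"az":0},
    {"dx":0,"dy":0,"dz":0.067,"ax":0,"ay":0,"az":0},
    {"dx":0,"dy":0,"dz":0,"ax":0,"ay":0,"az":0},
    {"dx":0,"dy":0,"dz":0,"ax":0,"ay":0,"az":0},
  ],
)

```text
time_s: 8.03
ee_pos: [0.4617, 0.1919, 0.0347]
eef_rot: [-1.571, 0.032, -0.033]
wrist_force: [-0.2, -0.5, -0.9]
width: 0.162
```

>>> drive_tool(
  steps=[
    {"dx":0,"dy":0,"dz":0.01,"ax":0,"ay":0,"az":0},
    {"dx":0,"dy":0,"dz":0.01,"ax":0,"ay":0,"az":0},
    {"dx":0,"dy":0,"dz":0,"ax":0,"ay":0,"az":0},
  ],
)

```text
time_s: 8.28
ee_pos: [0.4614, 0.1947, 0.0346]
eef_rot: [-1.571, 0.033, -0.033]
wrist_force: [1.0, 0.6, -1.5]
width: 0.162
```

>>> drive_tool(
  steps=[
    {"dx":0,"dy":0,"dz":0.01,"ax":0,"ay":0,"az":0},
    {"dx":0,"dy":0,"dz":0,"ax":0,"ay":0,"az":0},
  ],
)

```text
time_s: 8.45
ee_pos: [0.4614, 0.1963, 0.0346]
eef_rot: [-1.571, 0.033, -0.033]
wrist_force: [-1.4, 0.1, -1.4]
width: 0.167
```

>>> drive_tool(
  steps=[
    {"dx":0,"dy":0,"dz":0.01,"ax":0,"ay":0,"az":0},
    {"dx":0,"dy":0,"dz":0,"ax":0,"ay":0,"az":0},
  ],
)

```text
time_s: 8.62
ee_pos: [0.4614, 0.1973, 0.0346]
eef_rot: [-1.572, 0.033, -0.032]
wrist_force: [-0.0, -2.9, -0.3]
width: 0.162
```

Contact at TCP y≈0.197 with about 3 N. Pushing on.

>>> drive_tool(
  steps=[
    {"dx":0,"dy":0,"dz":0.01,"ax":0,"ay":0,"az":0},
    {"dx":0,"dy":0,"dz":0.01,"ax":0,"ay":0,"az":0},
    {"dx":0,"dy":0,"dz":0,"ax":0,"ay":0,"az":0},
  ],
)

```text
time_s: 8.87
ee_pos: [0.4615, 0.2006, 0.0345]
eef_rot: [-1.571, 0.033, -0.033]
wrist_force: [-0.7, -3.9, -0.4]
width: 0.156
```

>>> drive_tool(
  steps=[
    {"dx":0,"dy":0,"dz":0.008,"ax":0,"ay":0,"az":0},
    {"dx":0,"dy":0,"dz":0,"ax":0,"ay":0,"az":0},
  ],
)

```text
time_s: 9.03
ee_pos: [0.4616, 0.2017, 0.0345]
eef_rot: [-1.572, 0.033, -0.032]
wrist_force: [0.9, -4.6, -0.9]
width: 0.161
```

>>> drive_tool(
  steps=[
    {"dx":0,"dy":0,"dz":0.008,"ax":0,"ay":0,"az":0},
    {"dx":0,"dy":0,"dz":0,"ax":0,"ay":0,"az":0},
  ],
)

```text
time_s: 9.2
ee_pos: [0.4616, 0.2018, 0.0345]
eef_rot: [-1.574, 0.032, -0.031]
wrist_force: [-0.4, -9.3, 0.5]
width: 0.161
```

The hard stop came at 9 N after about 5 mm. I'll back off and look.

>>> drive_tool(
  steps=[
    {"dx":0,"dy":0,"dz":-0.06,"ax":0,"ay":0,"az":0},
    {"dx":0,"dy":0,"dz":-0.12,"ax":0,"ay":0,"az":0},
    {"dx":0,"dy":0,"dz":-0.12,"ax":0,"ay":0,"az":0},
    {"dx":0,"dy":0,"dz":0,"ax":0,"ay":0,"az":0},
    {"dx":0,"dy":0,"dz":0,"ax":0,"ay":0,"az":0},
  ],
)

```text
time_s: 9.62
ee_pos: [0.4598, 0.1582, 0.0347]
eef_rot: [-1.569, 0.035, -0.035]
wrist_force: [0.7, 0.9, -1.2]
width: 0.16
```

```bash
python3 - <<'E'
from h import *
im,p=snap('wrist','w10.png'); plan([.428,-.324,.12],[.9973,.0739])
for n,u,v,z in [('x',277,100,.035),('y',277,150,.035)]: print(n,onz(p,u,v,z).round(4))
E
```

```text
t 9.67 P [0.4599 0.1586 0.0347] x [ 0.999 -0.043  0.001] y [ 0.001  0.001 -1.   ] w 0.159 F [-0.5 -0.1 -1.2]
turn total scaled [-0.0005 -0.0374  0.0002] rows 0.9388097017210604
shift after turn, scaled [-0.4502 -0.5685 -3.1931] rows 11.778406093872839
x [0.4633 0.2335 0.035 ]
y [0.4624 0.2129 0.035 ]
```

View pics/w10.png

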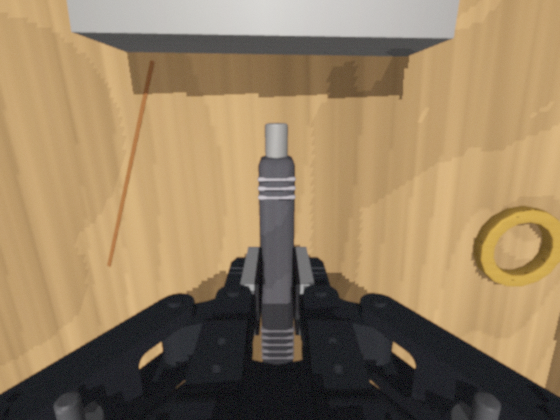

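The button is now fully out (rows 123–157, twice as long as before), so the point is in. To the tray.

>>> drive_tool(
  steps=[
    {"dx":0,"dy":-0.19,"dz":-0.1,"ax":0,"ay":-0.0374,"az":0},
    {"dx":0,"dy":-0.19,"dz":-0.19,"ax":0,"ay":0,"az":0},
    {"dx":0,"dy":-0.19,"dz":-0.19,"ax":0,"ay":0,"az":0},
    {"dx":0,"dy":0,"dz":-0.26,"ax":0,"ay":0,"az":0},
    {"dx":0,"dy":0,"dz":-0.26,"ax":0,"ay":0,"az":0},
    {"dx":0,"dy":0,"dz":-0.26,"ax":0,"ay":0,"az":0},
    {"dx":0,"dy":0,"dz":-0.26,"ax":0,"ay":0,"az":0},
    {"dx":-0.075,"dy":0,"dz":-0.26,"ax":0,"ay":0,"az":0},
    {"dx":-0.075,"dy":0,"dz":-0.26,"ax":0,"ay":0,"az":0},
    {"dx":-0.075,"dy":0,"dz":-0.26,"ax":0,"ay":0,"az":0},
    {"dx":-0.075,"dy":0,"dz":-0.26,"ax":0,"ay":0,"az":0},
    {"dx":-0.075,"dy":0,"dz":-0.26,"ax":0,"ay":0,"az":0},
    {"dx":-0.075,"dy":0,"dz":-0.11,"ax":0,"ay":0,"az":0},
    {"dx":0,"dy":0,"dz":0,"ax":0,"ay":0,"az":0},
    {"dx":0,"dy":0,"dz":0,"ax":0,"ay":0,"az":0},
    {"dx":0,"dy":0,"dz":0,"ax":0,"ay":0,"az":0},
  ],
)

```text
time_s: 11.0
ee_pos: [0.4243, -0.284, 0.1198]
eef_rot: [-1.569, -0.06, 0.059]
wrist_force: [-1.0, -0.5, -1.1]
width: 0.158
```

```bash
python3 - <<'E'
from h import *
im,p=snap('wrist','w11.png'); plan([.428,-.324,.12],[.9973,.0739])
E
```

```text
t 11.05 P [ 0.4244 -0.2837  0.1198] x [0.997 0.077 0.   ] y [ 0.     0.001 -1.   ] w 0.162 F [-0.2  0.3 -1. ]
turn total scaled [-0.0003  0.001   0.0001] rows 0.025136552153580394
shift after turn, scaled [ 0.0042 -0.0012 -0.2698] rows 0.9705926798445732
```

View pics/w11.png

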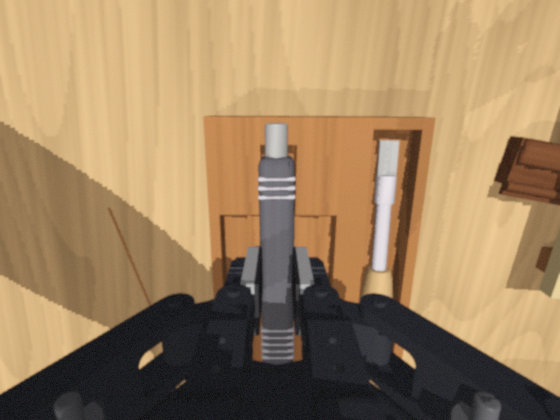

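>>> drive_tool(
  steps=[
    {"dx":0.004,"dy":0,"dz":-0.135,"ax":0,"ay":0,"az":0},
    {"dx":0,"dy":0.1,"dz":-0.135,"ax":0,"ay":0,"az":0},
    {"dx":0,"dy":0.1,"dz":0,"ax":0,"ay":0,"az":0},
    {"dx":0,"dy":0,"dz":0,"ax":0,"ay":0,"az":0},
    {"dx":0,"dy":0,"dz":0,"ax":0,"ay":0,"az":0},
  ],
)

```text
time_s: 11.47
ee_pos: [0.4274, -0.3234, 0.089]
eef_rot: [-1.567, -0.059, 0.062]
wrist_force: [0.0, -0.5, -1.6]
width: 0.164
```

```bash
python3 - <<'E'
from h import *
im,p=load('w11.png')
for u,v in [(260.5,150),(294,150),(252,345),(302,345),(206,117),(433,118),(221,216),(336,216)]: print(onz(p,u,v,.03).round(4))
im,p=snap('wrist','w12.png'); plan([.428,-.324,.12],[.9973,.0739])
snap('top','t12.png')
E
```

```text
[ 0.4096 -0.2416  0.03  ]
[ 0.4332 -0.2398  0.03  ]
[ 0.4128 -0.4068  0.03  ]
[ 0.4552 -0.4035  0.03  ]
[ 0.3708 -0.222   0.03  ]
[ 0.5265 -0.2106  0.03  ]
[ 0.3832 -0.293   0.03  ]
[ 0.4692 -0.2864  0.03  ]
t 11.52 P [ 0.4278 -0.324   0.0899] x [ 0.997  0.077 -0.   ] y [-0.001  0.001 -1.   ] w 0.163 F [ 0.8 -0.1 -1.5]
turn total scaled [-0.0004  0.001  -0.0001] rows 0.0278212115812281
shift after turn, scaled [ 1.100e-03 -2.004e-01 -1.000e-04] rows 0.720737491684111
```

View pics/w12.png

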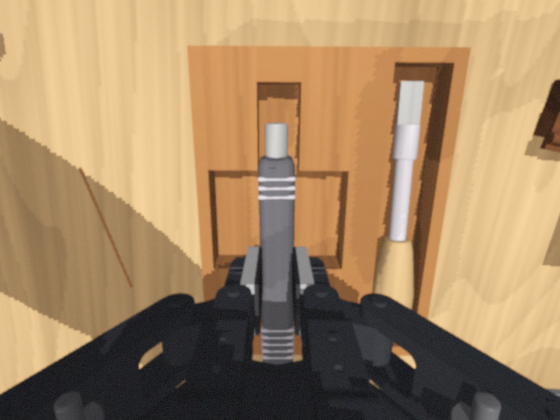

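View pics/t12.png

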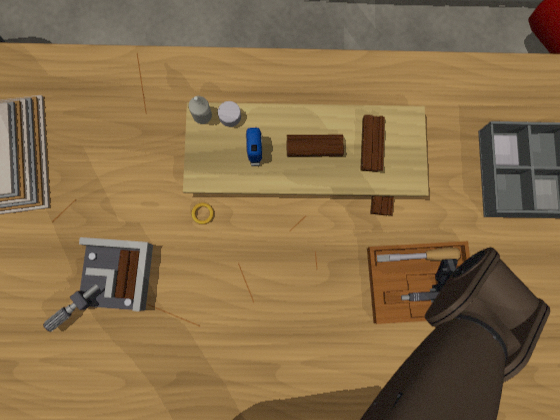

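```bash
python3 - <<'E'
from h import *
im,p=load('w12.png')
s=sense();M=R.from_rotvec(s['eef_rot']).as_matrix()
def t(u,v,z): return (M.T@(onz(p,u,v,z)-s['ee_pos'])*1000).round(1)
for n,u,v,z in [('sL',257.5,90,.03),('sR',300.5,90,.03),('sL2',259,160,.03),('sR2',298.5,160,.03),('floorend',278,93,.008),('scTL',211,170,.03),('scTR',347,170,.03),('scBL',217,257,.008),('scBR',340,257,.008),('btn',276.5,125,s['ee_pos'][2]+.002),('rear',277,157,s['ee_pos'][2]+.002),('slotfarL',253,345,.03),('slotfarR',302,345,.03),('corner L',190,48,.03),('corner R',469,49,.03)]: print(n,t(u,v,z))
b=cv2.resize(im[70:370,180:380],None,fx=3,fy=2,interpolation=cv2.INTER_CUBIC);cv2.imwrite('pics/z12.png',b[:,:,::-1])
E
```

```text
sL [-12.   60.6  83.2]
sR [13.1 60.6 83.3]
sL2 [-11.7  60.6  42.3]
sR2 [12.8 60.6 42.3]
floorend [ 0.  82.6 82.5]
scTL [-41.7  60.6  36. ]
scTR [43.1 60.6 36.1]
scBL [-45.4  82.6 -34. ]
scBR [ 46.7  82.6 -33.8]
btn [-0.7 -2.  66.5]
rear [-0.5 -2.  53.2]
slotfarL [-18.   60.6 -94.4]
slotfarR [ 18.1  60.6 -94.3]
corner L [-49.7  60.6 105.6]
corner R [107.6  60.6 105.3]
```

View pics/z12.png

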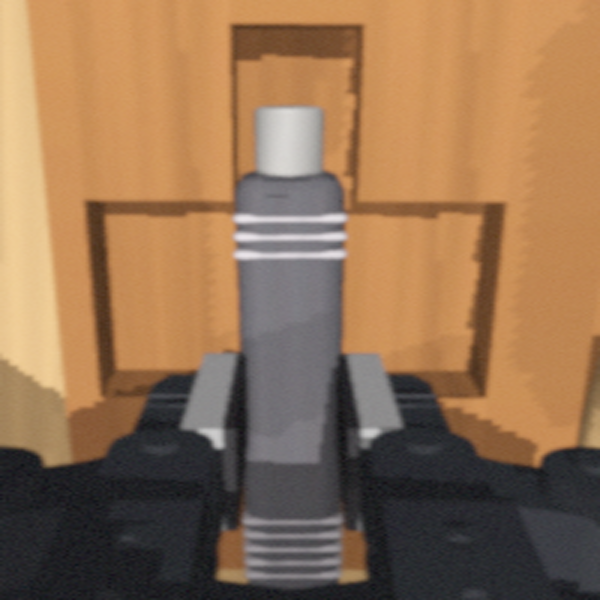

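>>> drive_tool(
  steps=[
    {"dx":0.008,"dy":0.1,"dz":0.027,"ax":0,"ay":0,"az":0},
    {"dx":0,"dy":0.1,"dz":0,"ax":0,"ay":0,"az":0},
    {"dx":0,"dy":0.09,"dz":0,"ax":0,"ay":0,"az":0},
    {"dx":0,"dy":0,"dz":0,"ax":0,"ay":0,"az":0},
    {"dx":0,"dy":0,"dz":0,"ax":0,"ay":0,"az":0},
  ],
)

```text
time_s: 11.98
ee_pos: [0.4285, -0.3207, 0.0469]
eef_rot: [-1.57, -0.06, 0.06]
wrist_force: [0.4, -0.4, -1.3]
width: 0.157
```

```bash
python3 - <<'E'
from h import *
im,p=snap('wrist','w13.png'); plan([.429,-.320,.019])
E
```

```text
t 12.03 P [ 0.429  -0.3214  0.0477] x [0.997 0.076 0.001] y [ 0.001 -0.001 -1.   ] w 0.16 F [-0.   0.4 -0.9]
turn total scaled [0. 0. 0.] rows 0.0
shift after turn, scaled [0.0005 0.1912 0.0096] rows 0.688698824105009
```

View pics/w13.png

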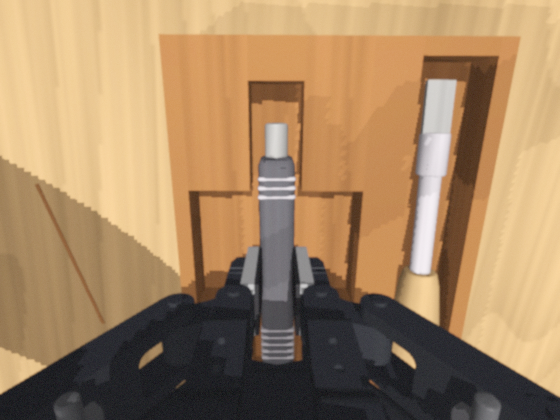

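The awl at u≈277 is centred in the slot (250–303). Descending.

>>> drive_tool(
  steps=[
    {"dx":0,"dy":0.05,"dz":0,"ax":0,"ay":0,"az":0},
    {"dx":0,"dy":0.05,"dz":0,"ax":0,"ay":0,"az":0},
    {"dx":0,"dy":0.05,"dz":0,"ax":0,"ay":0,"az":0},
    {"dx":0,"dy":0.04,"dz":0,"ax":0,"ay":0,"az":0},
    {"dx":0,"dy":0,"dz":0,"ax":0,"ay":0,"az":0},
    {"dx":0,"dy":0,"dz":0,"ax":0,"ay":0,"az":0},
  ],
)

```text
time_s: 12.53
ee_pos: [0.4284, -0.3215, 0.0177]
eef_rot: [-1.57, -0.059, 0.059]
wrist_force: [-1.0, -0.6, -0.6]
width: 0.165
```

>>> drive_tool(
  steps=[
    {"dx":0,"dy":0,"dz":0,"ax":0,"ay":0,"az":0},
    {"dx":0,"dy":0,"dz":0,"ax":0,"ay":0,"az":0},
    {"dx":0,"dy":0,"dz":0,"ax":0,"ay":0,"az":0},
    {"dx":0,"dy":0,"dz":0,"ax":0,"ay":0,"az":0},
    {"dx":0,"dy":-0.05,"dz":0,"ax":0,"ay":0,"az":0},
    {"dx":0,"dy":-0.15,"dz":0,"ax":0,"ay":0,"az":0},
    {"dx":0,"dy":-0.25,"dz":0,"ax":0,"ay":0,"az":0},
    {"dx":0,"dy":-0.25,"dz":0,"ax":0,"ay":0,"az":0},
    {"dx":0,"dy":0,"dz":0,"ax":0,"ay":0,"az":0},
    {"dx":0,"dy":0,"dz":0,"ax":0,"ay":0,"az":0},
  ],
  claw=0.36,
)

```text
time_s: 13.37
ee_pos: [0.43, -0.3231, 0.127]
eef_rot: [-1.576, -0.063, 0.056]
wrist_force: [-0.5, 0.3, -0.3]
width: 0.356
```

```bash
python3 - <<'E'
from h import *
im,p=snap('wrist','w14.png'); plan([.429,-.320,.019])
im,p=snap('top','t14.png')
E
```

```text
t 13.42 P [ 0.4288 -0.3218  0.1245] x [0.997 0.075 0.002] y [ 0.002 -0.002 -1.   ] w 0.36 F [-0.4  0.5 -0.8]
turn total scaled [0. 0. 0.] rows 0.0
shift after turn, scaled [0.0009 0.7035 0.0134] rows 2.53120277015783
```

View pics/w14.png

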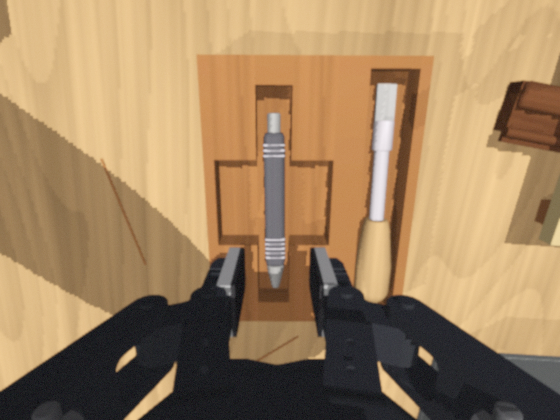

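View pics/t14.png

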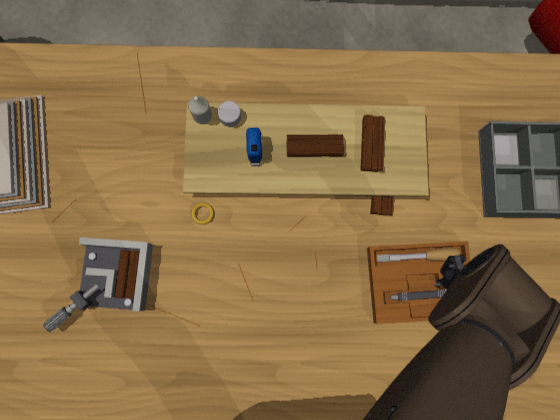

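```bash
python3 - <<'E'
from h import *
im,p=load('w14.png')
b=cv2.resize(im[80:310,220:340],None,fx=4,fy=2.5,interpolation=cv2.INTER_CUBIC);cv2.imwrite('pics/z14.png',b[:,:,::-1])
ez=np.array([.075,-.997]);ey=np.array([.997,.075]);c=np.array([.428,-.324])
for n,u,v,z in [('btn end',273.5,113,.021),('rear',274,132,.024),('front',275.5,264,.024),('nose',276,288,.016),('slot T',274,86,.03),('slotL',256,110,.03),('slotR',291,110,.03)]:
    X=onz(p,u,v,z); print(n,X.round(4),'along',round((X[:2]-c)@ez*1000,1),'lat',round((X[:2]-c)@ey*1000,1))
E
```

```text
btn end [ 0.4231 -0.2559  0.021 ] along -68.3 lat 0.2
rear [ 0.4244 -0.2692  0.024 ] along -54.9 lat 0.5
front [ 0.4337 -0.3761  0.024 ] along 52.4 lat 1.7
nose [ 0.4362 -0.4035  0.016 ] along 79.9 lat 2.2
slot T [ 0.4221 -0.2378  0.03  ] along -86.4 lat 0.6
slotL [ 0.4107 -0.2546  0.03  ] along -70.5 lat -12.1
slotR [ 0.4352 -0.2527  0.03  ] along -70.6 lat 12.5
```

View pics/z14.png

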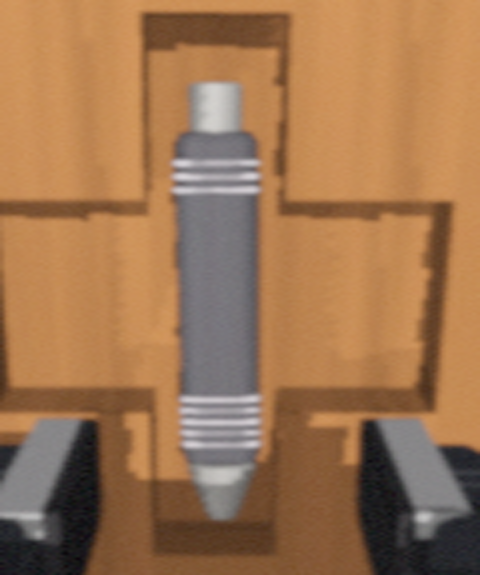

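The awl lies centred in its slot, its button about 13–14 mm out, and no point shows at the nose. The gripper is clear, so I'll hand in.

```bash
python3 -c "
from h import *
print(sign_off())"
```

```text
the job is handed in; nothing more can be done
None
```

The awl is in its slot in the tray with its point clicked in, and I handed the job in at about 13.5 s. The sign-off gave no verdict.

- **Drawing out:** I gripped the barrel end sticking out of the shelf, drew the awl about 130 mm clear, set it down and took it again by the middle of the barrel.
- **Clicking in:** The button stood out only about 7.5–9 mm, so the point was out. I pushed it once against the clamp face. It met the face at about 3 N and reached its hard stop, at 9 N, after about 5 mm. Afterwards the button was fully out.
- **Last checks:** By the camera, the awl lies flat in its slot. It is within 2 mm of the centre line and of the middle, and under 1° off the slot's direction. The button stands about 13.4 mm out (14 mm is fully out) and no point shows at the nose.
- **Other things:** The gripper was open and about 0.1 m above the tray, with no contact. In the top view the ring, tape, offcuts and driver look unmoved, though the arm hid part of the driver's handle.
- **Problems:** Two move calls were refused because rows left out some fields; nothing moved. On the first grip the fingertips pressed on the bench with about 7 N, which I eased off before drawing.

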